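# Hold the tall pedal bin open, then let its lid down quietly

### The arm

A 6-joint arm with a two-finger parallel gripper is mounted at the origin on the work surface. World frame = base frame: x ahead of the robot, y to its left, z up, the work surface at z = 0. Lengths are in m, angles in rad, forces in N, time in s.
With the tool pointing down it reaches from about 0.4 to 0.825 m from the base axis. Payload 7 kg.
Tool frame: the origin (TCP) lies at the very end of the fingers, on their centre line; the grasp point (between the pads) lies 19 mm behind it (arm.grip_point_offset is the distance from the TCP to the grasp point, in m); z points along the fingers, y is the line along which they close (so a half turn about z gives the same grasp; the last joint's range is limited). The gripper opens to 85 mm and grips with 20 to 120 N. Pads are 22 mm wide; open, the fingers measure 114 mm over their backs; the gripper's body (76 mm by 85 mm) begins 54 mm behind the grasp point. The pads swing forward as they close: fully open they stand 13 mm farther back than shut.
Start: joints at [1.616, 0.359, 0.012, 0, -1.224, -0.288], TCP at [0.162, 0.655, 0.231] pointing down, gripper open.
Joint ranges: [-3.07, 3.07], [-1.43, 2.12], [-1.02, 1.25], [-3.03, 1.67], [-3.05, -0], [-3.03, 3.03]. Speed limits (rad/s): [2.39, 2.39, 3.01, 3.14, 3.14, 3.14].

### API

Orientations are given as a unit quaternion [w, x, y, z].
In Python, from station import arm gives the robot as it stands.
- The arm moves only by the shell command python3 -m creep 'ROWS' [OPENING] [FORCE]. ROWS is JSON, a list of rows, each a list of 6 numbers: the shift along the tool's x, y, z normalised to -1 to 1, where 1 is 20 cm, then the turn, a rotation vector about the tool's x, y, z normalised to -1 to 1, where 1 is 90 degrees. A call has 1 to 10 rows; each row shifts and turns the commanded pose from where the row before left it, along the tool's axes as they then stand; what a row does not reach is not made up. A row lasts 1/12 s, in which the tool goes at most 41.7 mm and 7.16 degrees, less where a joint would pass 70% of its speed; a pose out of reach is approached as far as the arm can. A call with a number of a shift or a turn outside -1 to 1 is refused whole. A call with a gripper value outside its range is refused whole. OPENING is the closure in counts, from 0 (fully open) to 255 (shut), set as the call begins (- or left out, the last holds). The fingers move at their own pace and stop on an object; FORCE is the grip in N (left out, the last holds). Time passes only in rows, so rows that do not move let the fingers close. It gives the time, the measured TCP pose, the force, the opening and the grip force at its end, in the units of the state.
- arm.get_state(): the state, without advancing time (a new reading comes with each control period).
- arm.read_camera(name): name is "scene" or "side" or "wrist"; returns a dict with "color" (400x640x3 uint8, red, green, blue), "mtx" (3x3 intrinsics, pixels), "k1" (the pictures are not rectified: a ray, as slopes to the right and down, at radius r is drawn at 1 + k1 r^2 times it, then the intrinsics apply), "camera_from_world" (4x4, takes a point from world to camera coordinates); the wrist camera has in their place "mount" (4x4, takes a point from camera to tool coordinates, whose origin is the TCP and whose axes are the flange's). Camera axes: x right, y up, looking along -z (the intrinsics and any distortion apply to the point x, -y, -z); pixel columns grow to the right and rows downward; lengths in m; the calibration is good to about 2 mm. A picture is of the moment at which its call begins: read the wrist's pose just before it. There is no depth.
- arm.job_done(): hands the job in; it is judged then, once.
The state is a dict: "clock": time; "joint_positions": joint angles; "qd": joint speeds; "tau": joint torques, N m; "tool_pos": TCP position; "orientation": TCP orientation; "force": force on the tool from outside, world axes, zero at the start; "wrist_torque": the same for the moment, N m; "finger_gap": finger opening in m; "finger_force": force on a finger pad.
Only numpy, scipy, OpenCV 4.12 (cv2) and the standard library are available. Lean on these libraries where they do the work, as an engineer would, in place of code of your own. Each camera call takes 0.05 s, during which the arm holds its last target. There are 200 camera calls.

### The job

I want to drop a tissue into the taller of the two steel pedal bins: press its pedal down until the lid is fully open and hold it open for about three seconds, then ease the pedal up slowly all the way so that the lid closes without slamming, because someone is asleep in the bed. Work it by the pedal alone without touching its lid, do not tip or shove the bin, leave the shorter bin shut and everything else where it stands, and finish clear of it all.

Things in the scene. Friction and masses are not known exactly. Their poses are not given: they have to be found in the camera images.
- tall_bin: The taller round bin: steel on a black base, loose on the table, about 1.7 kg. Shell 124 mm across, base 132, rim 205 mm high, top of the closed lid 223 mm high. Origin: centre of its underside; +z up. Its pedal points along its own -x (towards the robot, turned up to 20 degrees either way), its lid hinge is at the back, on its own +x side.
- tall_pedal: The taller bin's pedal: a steel plate with black ribs, 48 mm wide, 6 mm thick, sticking out 56 mm from the shell, low at the front. Origin: its axle, on the bin's axis 18 mm above the underside; free end 118 mm from the axle; axes match the bin's at rest. Pressed down it turns 0.2 rad to a stop. The lid's weight and a light spring bring it back; it takes 2 to 8 N at the pad.
- tall_pad (a point): Where to press: top of the taller bin's pedal on its middle line, 104 mm from the bin's axis, 42 mm out from the shell, 14 mm in from the free end; 31 mm above the table at rest, about 10 mm when fully pressed (travel 21 mm). Moves with the pedal. The shell rises beside it, so a wide hand should lean back from the bin or turn its thin side to the shell.
- tall_hinge (a joint): Opening angle of the taller bin's lid, rad: 0 shut, 1.2 fully open (pedal on its stop); negative velocity as it comes down. A rod links it to the pedal: it turns 6 times as far, so 1 mm at the pad is about 0.058 rad. If the pedal is let go the lid drops and slams; fingers rising at about 10 mm/s, until well above the pad's rest height, let it down gently.
- tall_lid: The taller bin's domed round steel lid, 129 mm across, 19 mm high; origin at the hinge line at the back rim, 78 mm behind the lid's centre. Not to be touched.
- short_bin: The shorter bin: the same make, base, pedal and width, but with its rim 135 mm high and the top of its lid 153 mm high. Origin: centre of its underside; its pedal points along its own -x. To be left alone. The two bins stand left and right of the middle, in either order.
- short_hinge (a joint): Opening angle of the shorter bin's lid, rad: 0 shut. Must stay shut.
- lotion: White bottle, 48 mm across, 125 mm high, standing near the middle at the back, between the bins; origin under its centre. Leave alone.
- cream_jar: Low amber jar with a metal cap, 62 mm across, 48 mm high, standing between the bins; origin under its centre. Leave alone.
- glasses_case: Black spectacle case, 150 x 58 x 34 mm, lying between the two pedals, pointing roughly at the robot; origin under its centre, long side along its x. Leave alone.
- mug: White mug, 82 mm across, 92 mm high, on the right; origin under its centre, handle along its +y. Leave alone.
- phone: Black phone lying flat on the right, 148 x 72 x 9 mm; origin under its centre. Leave alone.
- book: Paperback lying flat on the left, 200 x 132 x 28 mm; origin under its centre. Leave alone.

How it is judged:
On the way, in this order (a step that is already met when the one before it is completed fails the run):
1. the taller bin's lid is fully open, held by the fingers on its pedal, for two seconds (value of joint tall_hinge above 1.05 rad and contact force between the fingers and tall_pedal above 0.2 N), for 2 s.
2. the taller bin's lid has come down and is shut (value of joint tall_hinge below 0.05 rad), for 0.2 s.
At the end, for the whole second after the job is handed in: Both lids are shut (under 0.05 rad), the taller bin stands upright and still within 25 mm of where it was, the shorter within 15 mm, every other thing within 20 mm (value of joint each of tall_hinge, short_hinge below 0.05 rad and distance of tall_bin from where it was at the start of the episode below 0.025 m and angle between tall_bin's own z axis and vertical below 0.05 rad and linear speed of tall_bin below 0.01 m/s and distance of short_bin from where it was at the start of the episode below 0.015 m and distance of each of lotion, cream_jar, glasses_case, mug, phone, book from where it was at the start of the episode below 0.02 m); the robot touches nothing.
It fails at once if the taller bin's lid drops: it comes down faster than 2 rad/s (about 0.3 m/s at its front edge) (value of joint tall_hinge below 1 rad and velocity of joint tall_hinge below -2 rad/s).
It fails at once if the lid of the taller bin is touched by the robot (contact force between any of the fingers, the arm and tall_lid above 0.5 N).
It fails at once if the taller bin is tipped (over 0.12 rad), lifted or shoved (over 25 mm) (distance of tall_bin from where it was at the start of the episode above 0.025 m or angle between tall_bin's own z axis and vertical above 0.12 rad).
It fails at once if the shorter bin is opened or shoved (value of joint short_hinge above 0.15 rad or distance of short_bin from where it was at the start of the episode above 0.015 m).
It fails at once if a bystander is moved, lifted or knocked over (distance of any of lotion, cream_jar, glasses_case, mug, phone, book from where it was at the start of the episode above 0.02 m).
It also fails if it takes over 54 s, if anything falls off the work surface, if the arm or the gripper's body presses on something with over 40 N, if the wrist force passes 120 N, or if a joint passes its speed limit or range.

## Working session

There is one attempt and no reset: what is moved stays moved. The work goes in short steps, Python scripts to look and compute and a shell command to move; the robot and the scene stay as the last step left them, time stands still between calls to the robot, and variables do not carry over. Pictures are saved under pics/ and viewed, at most 10 in all, crops included, and the job is handed in when it is done.

```bash
mkdir -p pics; python3 - <<'E'
from station import arm
import cv2,pickle
s=arm.get_state();print({k:s[k] for k in('clock','tool_pos','orientation','force','finger_gap')})
for n in('scene','side'):
    c=arm.read_camera(n);pickle.dump(c,open(n+'.pkl','wb'));cv2.imwrite(f'pics/{n}.png',c['color'][:,:,::-1]);print(n,c['mtx'],c['k1'],c['camera_from_world'])
E
```

```text
{'clock': 0.0, 'tool_pos': array([0.16218145, 0.65473373, 0.23035481]), 'orientation': array([ 8.35503916e-04,  9.92634360e-01, -1.21145898e-01, -3.07016946e-05]), 'force': array([-0.30054079, -0.65177617,  0.34835517]), 'finger_gap': 0.08521554097334658}
scene [[445.60737315   0.         324.38973053]
 [  0.         445.60737315 206.67929399]
 [  0.           0.           1.        ]] -0.006025085975527464 [[-0.35167488  0.9360452   0.012007    0.19302295]
 [-0.75725857 -0.29199805  0.58420596  0.36116051]
 [ 0.5503492   0.19635816  0.81151662 -1.66649558]
 [ 0.          0.          0.          1.        ]]
side [[398.82578761   0.         329.32379738]
 [  0.         398.82578761 202.94852813]
 [  0.           0.           1.        ]] -0.024289879584030796 [[ 0.97902243 -0.20373774 -0.00245422 -0.56807789]
 [ 0.12226185  0.57778491  0.80697995 -0.17697029]
 [-0.16299426 -0.79035153  0.59057373 -1.10214645]
 [ 0.          0.          0.          1.        ]]
```

View pics/scene.png

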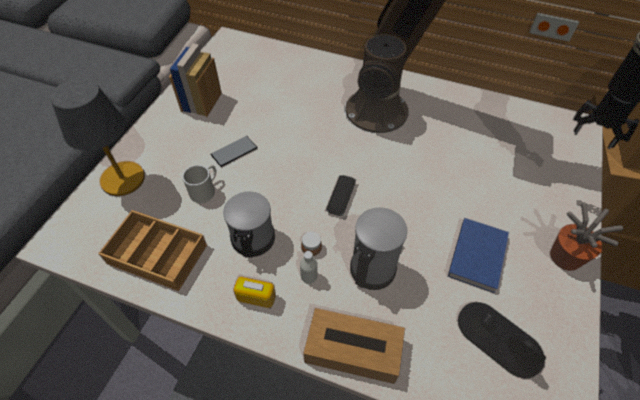

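View pics/side.png

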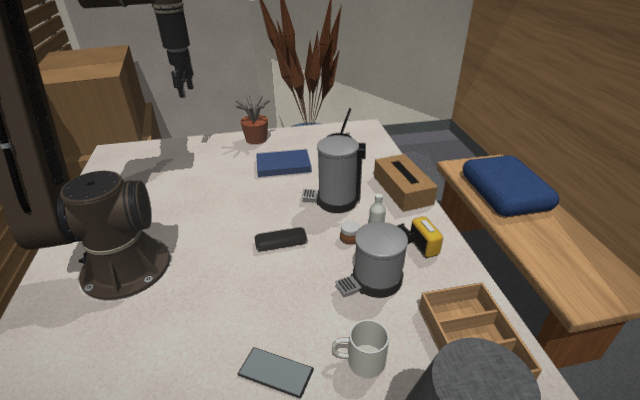

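The taller bin is the left one: in the scene picture its lid is at about (381,230), and in the side picture its body is at (338,172) with the pedal at (310,196). The shorter bin's pedal is at (348,286). Next I'll enlarge the tall bin's pedal.

```bash
cat >h.py <<'E'
import numpy as np,cv2
def ray(c,u,v,cfw=None):
    m=c['mtx'];k=c['k1'];d=np.array([(u-m[0,2])/m[0,0],(v-m[1,2])/m[1,1]]);p=d.copy()
    for _ in range(20):p=d/(1+k*(p@p))
    T=np.linalg.inv(c['camera_from_world'] if cfw is None else cfw)
    return T[:3,3],T[:3,:3]@np.array([p[0],-p[1],-1])
def onz(c,u,v,z,cfw=None):
    o,d=ray(c,u,v,cfw);return o+d*(z-o[2])/d[2]
def proj(c,P,cfw=None):
    T=c['camera_from_world'] if cfw is None else cfw
    q=T[:3,:3]@np.array(P)+T[:3,3];a=np.array([q[0],-q[1]])/-q[2];a*=1+c['k1']*(a@a);return a*c['mtx'][0,0]+c['mtx'][:2,2]
E
python3 - <<'E'
import pickle,cv2,numpy as np
from h import *
a=pickle.load(open('side.pkl','rb'));b=pickle.load(open('scene.pkl','rb'))
A=cv2.resize(a['color'][120:220,290:380],None,fx=6,fy=6,interpolation=cv2.INTER_CUBIC)[:,:,::-1]
cv2.imwrite('pics/c1.png',A)
B=cv2.resize(b['color'][200:300,340:420],None,fx=6,fy=6,interpolation=cv2.INTER_CUBIC)[:,:,::-1]
cv2.imwrite('pics/c2.png',B)
E
```

```text
(no output)
```

View pics/c1.png

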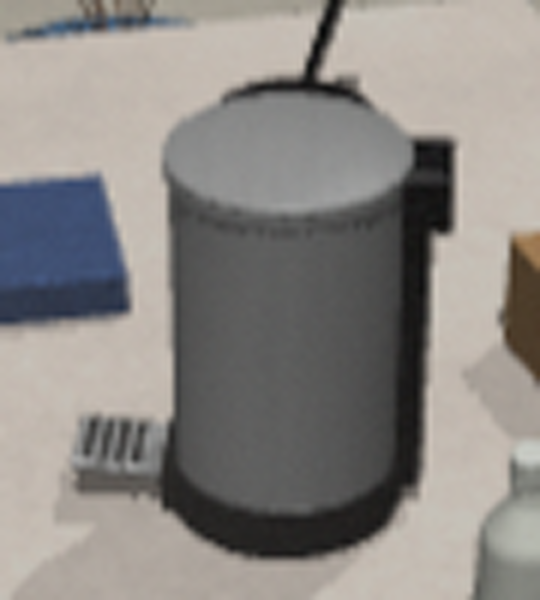

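View pics/c2.png

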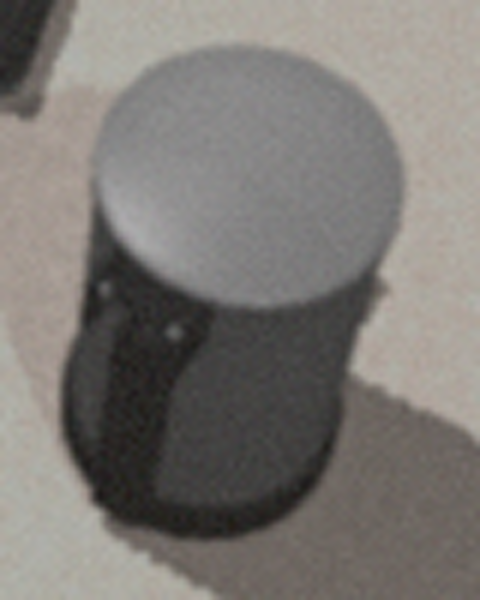

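The side crop shows the pedal top with its free-end corners at crop (80,415) and (73,468), and the lid spanning crop x 163–413. The scene crop shows the lid ellipse at x 93–404, y 43–308, and the hinge strap at lower left.

```bash
python3 - <<'E'
import pickle
from h import *
np.set_printoptions(precision=4,suppress=True)
a=pickle.load(open('side.pkl','rb'));b=pickle.load(open('scene.pkl','rb'))
S=lambda x,y:(290+x/6,120+y/6)
C=lambda x,y:(340+x/6,200+y/6)
for z in(.028,.031):print('pedal',z,onz(a,*S(80,415),z),onz(a,*S(73,468),z))
print('inner pedal',onz(a,*S(160,418),.036))
print('lid scene mid',onz(b,*C(248,176),.212))
n=onz(a,*S(290,556),0);o=ray(a,*S(290,556))[0];d=(n-o)[:2];d/=np.linalg.norm(d);print('base front side->centre',n[:2]+.066*d)
n=onz(b,*C(205,538),0);o=ray(b,*C(205,538))[0];d=(n-o)[:2];d/=np.linalg.norm(d);print('base front scene->centre',n[:2]+.066*d)
# glasses case rough
print('case side',[onz(a,*p,.017)[:2] for p in((255,241),(306,236))])
print('book',[onz(a,*p,.028)[:2] for p in((257,155),(308,152),(312,170),(258,172))])
E
```

```text
pedal 0.028 [0.5387 0.2345 0.028 ] [0.527 0.184 0.028]
pedal 0.031 [0.5381 0.2301 0.031 ] [0.5265 0.1798 0.031 ]
inner pedal [0.5806 0.2105 0.036 ]
lid scene mid [0.6438 0.1837 0.212 ]
base front side->centre [0.6498 0.1815]
base front scene->centre [0.6368 0.2002]
case side [array([0.3618, 0.0139]), array([0.5109, 0.0052])]
book [array([0.3981, 0.5059]), array([0.5962, 0.488 ]), array([0.5887, 0.3513]), array([0.3942, 0.3786])]
```

Pad is at about (0.546, 0.204) and the bin's yaw is about -13°, so the tool x already points at the bin. I'll close the fingers and go above a point short of the pad.

```bash
R='x'; python3 -m creep '[[0.14,0.108,0,0,0,0],[0.14,0.108,0,0,0,0],[0.14,0.108,0,0,0,0],[0.14,0.108,0,0,0,0],[0.14,0.108,0,0,0,0],[0.14,0.108,0,0,0,0],[0.14,0.108,0,0,0,0],[0.14,0.108,0,0,0,0],[0.14,0.108,0,0,0,0],[0.14,0.108,0,0,0,0]]' 255 20
python3 -m creep '[[0.14,0.108,0,0,0,0],[0.14,0.108,0,0,0,0],[0.14,0.108,0,0,0,0],[0.14,0.108,0,0,0,0],[0.14,0.108,0,0,0,0],[0.14,0.108,0,0,0,0],[0,0,0,0,0,0],[0,0,0,0,0,0],[0,0,0,0,0,0]]'
```

```text
clock: 0.93
tool_pos: [0.3828, 0.3765, 0.2312]
orientation: [0.0, 0.993, -0.121, -0.0]
force: [0.3, 0.1, -0.8]
finger_gap: -0.0001
finger_force: 0.0
clock: 1.68
tool_pos: [0.5139, 0.2117, 0.2309]
orientation: [0.0, 0.993, -0.122, -0.0]
force: [-0.3, 0.3, -0.8]
finger_gap: -0.0002
finger_force: 0.0
```

Next, lean back 24° (turn about tool y, +), then look with the wrist camera.

```bash
python3 -m creep '[[0,0,0,0,0.067,0],[0,0,0,0,0.067,0],[0,0,0,0,0.067,0],[0,0,0,0,0.067,0],[0,0,0,0,0,0],[0,0,0,0,0,0],[0,0,0,0,0,0]]'
python3 - <<'E'
from station import arm
import cv2,pickle
s=arm.get_state();c=arm.read_camera('wrist');pickle.dump((dict(s),c),open('w.pkl','wb'));print(s['tool_pos'],s['orientation'],c['mount'])
cv2.imwrite('pics/w1.png',c['color'][:,:,::-1])
E
```

```text
clock: 2.27
tool_pos: [0.5142, 0.2131, 0.2322]
orientation: [0.024, 0.972, -0.118, 0.204]
force: [0.2, -0.4, 0.9]
finger_gap: -0.0003
finger_force: 0.0
[0.51417248 0.21309599 0.23223535] [ 0.02432176  0.97158808 -0.11791945  0.20376473] [[ 8.95338592e-04  9.48442629e-01  3.16947596e-01  8.21029298e-02]
 [ 9.99999597e-01 -8.29775349e-04 -3.41835434e-04  1.62857829e-04]
 [-6.12159963e-05  3.16947774e-01 -9.48442990e-01 -1.41457398e-01]
 [ 0.00000000e+00  0.00000000e+00  0.00000000e+00  1.00000000e+00]]
```

View pics/w1.png

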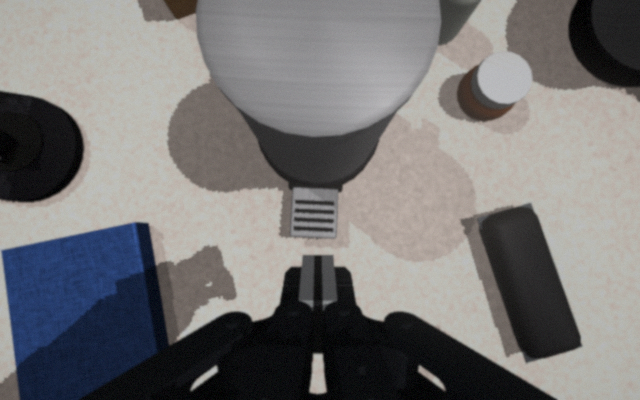

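Wrist view: pedal free-end corners at (290,234) and (337,238), inner ones at (294,187) and (340,190). The fingers' tip is at (318,256), in front of the pedal.

```bash
cat >p.py <<'E'
import pickle
from h import *
from scipy.spatial.transform import Rotation as R
np.set_printoptions(precision=4,suppress=True)
s,c=pickle.load(open('w.pkl','rb'))
q=s['orientation'];T=np.eye(4);T[:3,:3]=R.from_quat([*q[1:],q[0]]).as_matrix();T[:3,3]=s['tool_pos']
W=np.linalg.inv(T@c['mount'])
a,b=onz(c,290,234,.029,W),onz(c,337,238,.029,W)
i,j=onz(c,294,187,.037,W),onz(c,340,190,.037,W)
m=(a+b)/2;d=(i+j)/2-m;w=b-a;n=np.array([-w[1],w[0]])/np.linalg.norm(w[:2])
print(a,b,i,j,np.linalg.norm(w),'yaw',np.degrees(np.arctan2(d[1],d[0])),np.degrees(np.arctan2(n[1],n[0])))
print('tip proj',proj(c,s['tool_pos'],W))
e=d[:2]/np.linalg.norm(d[:2]);print('pad',m[:2]+.014*e)
print(T[:3,:3])
E
python3 p.py
```

```text
[0.5386 0.2357 0.029 ] [0.5233 0.1903 0.029 ] [0.5832 0.2203 0.037 ] [0.5692 0.1762 0.037 ] 0.047811228930113255 yaw -18.070848420207458 -18.627203407746517
tip proj [316.957  275.3639]
pad [0.5442 0.2087]
[[ 0.8891 -0.2391  0.3902]
 [-0.2192 -0.971  -0.0953]
 [ 0.4017 -0.0008 -0.9158]]
```

```bash
python3 -m creep '[[0,0,0,0,0.045,0],[0,0,0,0,0.045,0],[0,0,0,0,0,0],[0,0,0,0,0,0],[0,0,0,0,0,0]]'
```

```text
clock: 2.73
tool_pos: [0.5154, 0.2122, 0.2323]
orientation: [0.033, 0.955, -0.118, 0.271]
force: [-0.3, -0.2, -0.8]
finger_gap: -0.0002
finger_force: 0.0
```

Pad is at about (0.545, 0.207). With a 32° lean the rear edge of the fingertips is lowest, about 9 mm back and 6 mm down, so I'll aim the TCP at (0.553, 0.2045) and descend to z 0.06.

```bash
python3 -m creep '[[-0.042,-0.001,0.119,0,0,0],[-0.042,-0.001,0.119,0,0,0],[-0.042,-0.001,0.119,0,0,0],[-0.042,-0.001,0.119,0,0,0],[-0.042,-0.001,0.119,0,0,0],[-0.042,-0.001,0.119,0,0,0],[-0.042,-0.001,0.119,0,0,0],[0,0,0,0,0,0],[0,0,0,0,0,0],[0,0,0,0,0,0]]'
python3 - <<'E'
from station import arm
import cv2,pickle
s=arm.get_state();c=arm.read_camera('wrist');print(s['tool_pos'],s['orientation'],s['force'])
d=arm.read_camera('side')
import numpy as np
o=cv2.resize(d['color'][110:230,270:390],(480,480),interpolation=3)
w=c['color'][100:400,160:480]
cv2.imwrite('pics/w2.png',np.hstack([o,cv2.resize(w,(320,480))[:, :]])[:,:,::-1])
E
```

```text
clock: 3.57
tool_pos: [0.5622, 0.2173, 0.0805]
orientation: [0.045, 0.958, -0.12, 0.258]
force: [0.1, 0.3, 0.2]
finger_gap: 0.0
finger_force: 0.0
[0.56224956 0.217335   0.08050602] [ 0.04499262  0.95751569 -0.12043698  0.2581362 ] [0.11710718 0.26010539 0.19283191]
```

View pics/w2.png

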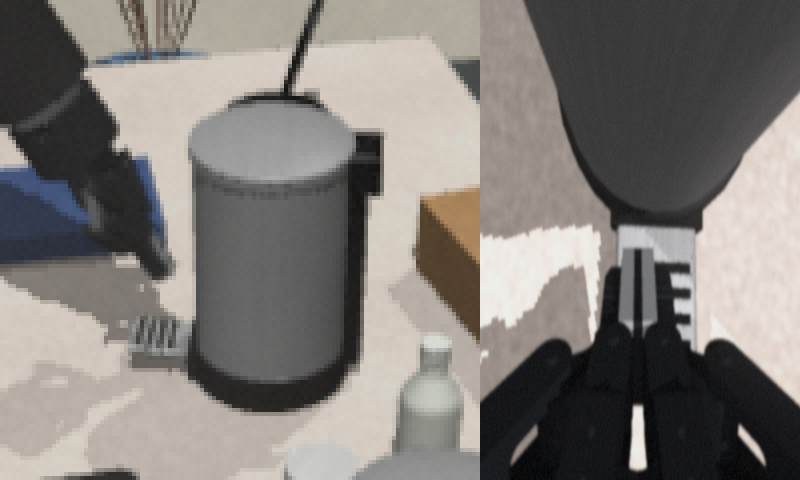

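The picture shows the tip (crop left, 160,268) above the pedal but shifted left and too close to the shell. The pose fell short of the command, so a joint limit may be involved. Checking the joints.

```bash
python3 - <<'E'
from station import arm
import numpy as np
np.set_printoptions(precision=4,suppress=True)
from scipy.spatial.transform import Rotation as R
s=arm.get_state();print(s['clock'],s['joint_positions'],s['qd'],s['tool_pos']);q=s['orientation'];print(R.from_quat([*q[1:],q[0]]).as_matrix())
E
```

```text
3.6667 [ 0.5829  0.2378 -1.0148  1.6653 -0.4019 -0.8619] [ 0.004  -0.0077 -0.0103  0.0044  0.0022 -0.0111] [0.5615 0.2178 0.0809]
[[ 0.8376 -0.2532  0.484 ]
 [-0.2072 -0.9671 -0.1473]
 [ 0.5054  0.0232 -0.8626]]
```

Joints 3 and 4 sit at their limits, so the lean is too much at this height. I'll use 18° instead and compute the correction.

```bash
cat >g.py <<'E'
import sys
from station import arm
import numpy as np
np.set_printoptions(precision=4,suppress=True)
from scipy.spatial.transform import Rotation as R
x,y,z,lean,yaw=map(float,sys.argv[1:])
s=arm.get_state();q=s['orientation'];M=R.from_quat([*q[1:],q[0]]).as_matrix()
t=np.radians(lean);a=np.radians(yaw);u=np.array([np.cos(a),np.sin(a),0]);Z=np.array([0,0,1.])
tz=np.sin(t)*u-np.cos(t)*Z;tx=np.cos(t)*u+np.sin(t)*Z;D=np.c_[tx,np.cross(tz,tx),tz]
print(s['clock'],'j',s['joint_positions'],'pos',s['tool_pos'],'F',s['force'])
print('shift(old axes)',M.T@(np.array([x,y,z])-s['tool_pos'])/.2,'shift(new axes)',D.T@(np.array([x,y,z])-s['tool_pos'])/.2,'turn',R.from_matrix(M.T@D).as_rotvec()/(np.pi/2))
print('up 10mm in new axes',D.T@np.array([0,0,.05]))
E
python3 -m creep '[[0,0,-0.1,0,0,0],[0,0,-0.1,0,0,0],[0,0,-0.1,0,0,0],[0,0,0,0,0,0],[0,0,0,0,0,0]]'; python3 g.py .5535 .204 .055 18 -16
```

```text
clock: 4.08
tool_pos: [0.5316, 0.2286, 0.1334]
orientation: [0.043, 0.958, -0.119, 0.259]
force: [0.2, 0.9, 0.5]
finger_gap: -0.0
finger_force: 0.0
4.0833 j [ 0.8339  0.1364 -0.9834  1.1976 -0.5116 -0.5994] pos [0.5316 0.2286 0.1334] F [0.214  0.8802 0.489 ]
shift(old axes) [-0.081   0.0834  0.4088] shift(new axes) [0.0112 0.0879 0.4157] turn [ 0.0052 -0.1376  0.0203]
up 10mm in new axes [ 0.0155  0.     -0.0476]
```

```bash
python3 -m creep '[[0,0,0,0.002,-0.046,0.007],[0,0,0,0.002,-0.046,0.007],[0,0,0,0.002,-0.046,0.007],[0,0,0,0,0,0],[0,0,0,0,0,0],[0,0,0,0,0,0]]'; python3 g.py .5535 .204 .055 18 -16
```

```text
clock: 4.58
tool_pos: [0.5362, 0.223, 0.1331]
orientation: [0.031, 0.974, -0.137, 0.179]
force: [-0.7, -0.1, -0.2]
finger_gap: 0.0002
finger_force: 0.0
4.5833 j [ 0.891   0.1651 -0.7889  0.6549 -0.5804 -0.1464] pos [0.5362 0.223  0.1331] F [-0.7377 -0.1062 -0.1606]
shift(old axes) [-0.0376  0.0628  0.4045] shift(new axes) [-0.0165  0.0675  0.4051] turn [ 0.0073 -0.033   0.0014]
up 10mm in new axes [ 0.0155  0.     -0.0476]
```

```bash
python3 -m creep '[[-0.004,0.016,0.1,0.007,-0.033,0],[-0.004,0.017,0.1,0,0,0],[-0.004,0.017,0.1,0,0,0],[-0.004,0.017,0.1,0,0,0],[0,0,0,0,0,0],[0,0,0,0,0,0],[0,0,0,0,0,0]]'; python3 g.py .5535 .204 .055 18 -16
```

```text
clock: 5.17
tool_pos: [0.5534, 0.2035, 0.0566]
orientation: [0.022, 0.978, -0.137, 0.154]
force: [-0.8, 0.3, 0.4]
finger_gap: -0.0002
finger_force: 0.0
5.1667 j [ 0.7533  0.2801 -0.8663  0.8141 -0.371  -0.2179] pos [0.5534 0.2035 0.0566] F [-0.783   0.3088  0.4244]
shift(old axes) [-0.0026 -0.0025  0.0076] shift(new axes) [-0.0026 -0.0025  0.0076] turn [0.0003 0.0015 0.0005]
up 10mm in new axes [ 0.0155  0.     -0.0476]
```

```bash
python3 - <<'E'
from station import arm
import cv2,numpy as np
c=arm.read_camera('wrist');d=arm.read_camera('side')
o=cv2.resize(d['color'][110:230,270:390],(480,480),interpolation=3)
cv2.imwrite('pics/w3.png',np.hstack([o,cv2.resize(c['color'][100:400,220:420],(320,480))])[:,:,::-1])
E
```

```text
(no output)
```

View pics/w3.png

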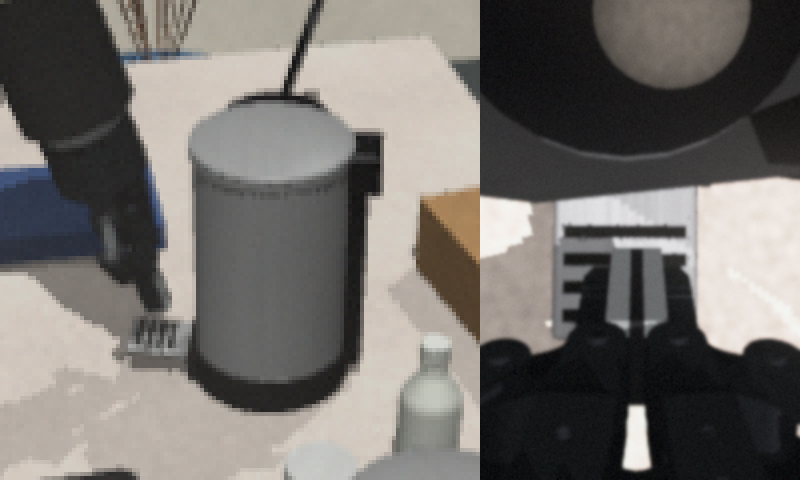

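The tip sits over the middle of the pedal, with the pedal plate at crop x 555–695 and the tip at about 637. Pressing down slowly.

```bash
python3 -m creep '[[-0.0046,0,0.0143,0,0,0],[-0.0046,0,0.0143,0,0,0],[-0.0046,0,0.0143,0,0,0],[-0.0046,0,0.0143,0,0,0],[-0.0046,0,0.0143,0,0,0],[-0.0046,0,0.0143,0,0,0],[-0.0023,0,0.0071,0,0,0],[-0.0023,0,0.0071,0,0,0],[-0.0023,0,0.0071,0,0,0],[-0.0023,0,0.0071,0,0,0]]'
python3 -m creep '[[-0.0023,0,0.0071,0,0,0],[-0.0023,0,0.0071,0,0,0],[-0.0023,0,0.0071,0,0,0],[-0.0023,0,0.0071,0,0,0],[-0.0023,0,0.0071,0,0,0],[-0.0023,0,0.0071,0,0,0],[0,0,0,0,0,0],[0,0,0,0,0,0]]';  python3 g.py .5535 .204 .0135 18 -16
```

```text
clock: 6.1
tool_pos: [0.5534, 0.2042, 0.0322]
orientation: [0.021, 0.978, -0.137, 0.154]
force: [-4.6, -0.4, 8.7]
finger_gap: 0.0003
finger_force: 4.2
clock: 6.77
tool_pos: [0.5533, 0.2042, 0.0234]
orientation: [0.021, 0.978, -0.137, 0.154]
force: [-4.4, 1.8, 4.2]
finger_gap: -0.0001
finger_force: 2.2
6.7667 j [ 0.6376  0.3223 -0.9484  1.1702 -0.2665 -0.4783] pos [0.5533 0.2042 0.0234] F [-4.4314  1.8013  4.2395]
shift(old axes) [-0.014   0.0006  0.0474] shift(new axes) [-0.0142  0.0005  0.0474] turn [-0.0006  0.0018  0.0005]
up 10mm in new axes [ 0.0155  0.     -0.0476]
```

```bash
python3 -m creep '[[-0.004,0,0.0071,0,0,0],[-0.004,0,0.0071,0,0,0],[-0.004,0,0.0071,0,0,0],[-0.004,0,0.0071,0,0,0],[-0.004,0,0.0071,0,0,0],[0,0,0,0,0,0],[0,0,0,0,0,0]]';  python3 g.py .5535 .204 .0135 18 -16
python3 - <<'E'
from station import arm
import cv2,numpy as np
d=arm.read_camera('side')
cv2.imwrite('pics/w4.png',cv2.resize(d['color'][90:230,260:400],(560,560),interpolation=3)[:,:,::-1])
E
```

```text
clock: 7.35
tool_pos: [0.5525, 0.2045, 0.0157]
orientation: [0.021, 0.978, -0.137, 0.154]
force: [1.6, 0.1, 2.3]
finger_gap: 0.0002
finger_force: 1.4
7.35 j [ 0.5935  0.3314 -0.9665  1.297  -0.2462 -0.5663] pos [0.5525 0.2045 0.0157] F [1.6    0.0991 2.3422]
shift(old axes) [0.002  0.001  0.0121] shift(new axes) [0.002  0.001  0.0121] turn [-0.0005  0.0014  0.    ]
up 10mm in new axes [ 0.0155  0.     -0.0476]
```

View pics/w4.png

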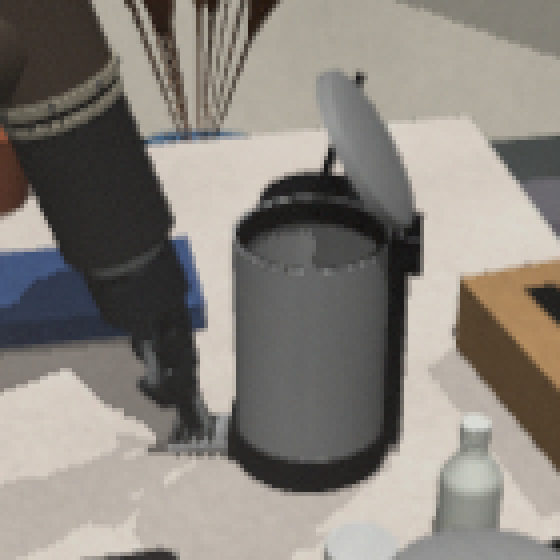

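The lid is about 60° open, with its top edge at (330,75), and the bin hasn't moved. I'll press on to the stop, watching the force.

```bash
python3 -m creep '[[-0.003,0,0.0048,0,0,0],[-0.003,0,0.0048,0,0,0],[-0.0015,0,0.0048,0,0,0],[0,0,0,0,0,0],[0,0,0,0,0,0]]';  python3 g.py .5535 .204 .0135 18 -16
```

```text
clock: 7.82
tool_pos: [0.5512, 0.2048, 0.0119]
orientation: [0.021, 0.978, -0.137, 0.153]
force: [0.5, 1.4, 5.0]
finger_gap: -0.0002
finger_force: 1.9
7.8167 j [ 0.5743  0.3356 -0.974   1.3521 -0.2378 -0.6033] pos [0.5512 0.2048 0.0119] F [0.4794 1.4411 4.9739]
shift(old axes) [ 0.0142  0.0007 -0.0038] shift(new axes) [ 0.0142  0.0007 -0.0037] turn [-0.0005  0.0021  0.0006]
up 10mm in new axes [ 0.0155  0.     -0.0476]
```

```bash
python3 -m creep '[[-0.0015,0,0.0048,0,0,0],[-0.0015,0,0.0048,0,0,0],[0,0,0,0,0,0],[0,0,0,0,0,0]]';  python3 g.py .5535 .204 .0135 18 -16
python3 - <<'E'
from station import arm
import cv2,numpy as np
d=arm.read_camera('side')
cv2.imwrite('pics/w5.png',cv2.resize(d['color'][90:230,260:400],(560,560),interpolation=3)[:,:,::-1])
E
```

```text
clock: 8.15
tool_pos: [0.5514, 0.2048, 0.0105]
orientation: [0.021, 0.978, -0.137, 0.154]
force: [-1.4, 0.2, 10.1]
finger_gap: 0.0001
finger_force: 4.9
8.15 j [ 0.5618  0.3375 -0.977   1.3857 -0.234  -0.6254] pos [0.5514 0.2048 0.0105] F [-1.4083  0.2419 10.1476]
shift(old axes) [ 0.0154  0.001  -0.0109] shift(new axes) [ 0.0155  0.001  -0.0109] turn [-0.0007  0.0015  0.0005]
up 10mm in new axes [ 0.0155  0.     -0.0476]
```

View pics/w5.png

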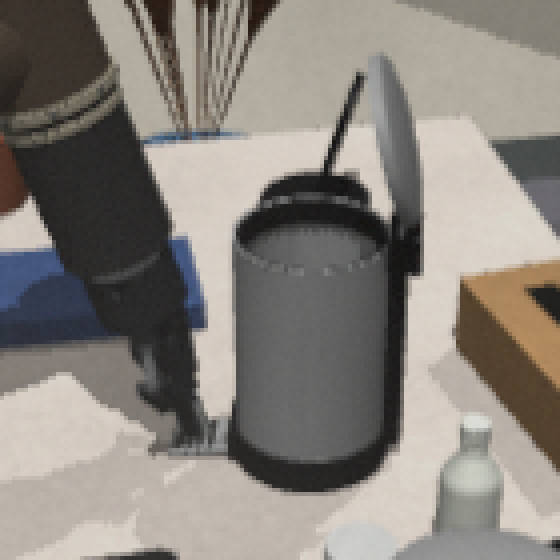

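The lid is nearly upright with its top at (380,60), and the force has risen to 10 N, so the pedal is on its stop. Holding for about 3 s, then rising at about 9 mm/s.

```bash
for i in 1 2 3 4; do python3 -m creep '[[0,0,0,0,0,0],[0,0,0,0,0,0],[0,0,0,0,0,0],[0,0,0,0,0,0],[0,0,0,0,0,0],[0,0,0,0,0,0],[0,0,0,0,0,0],[0,0,0,0,0,0],[0,0,0,0,0,0],[0,0,0,0,0,0]]' | sed -n '1,2p;4p'; done
python3 -m creep '[[0.0012,0,-0.0036,0,0,0],[0.0012,0,-0.0036,0,0,0],[0.0012,0,-0.0036,0,0,0],[0.0012,0,-0.0036,0,0,0],[0.0012,0,-0.0036,0,0,0],[0.0012,0,-0.0036,0,0,0],[0.0012,0,-0.0036,0,0,0],[0.0012,0,-0.0036,0,0,0]]'; python3 g.py .5535 .204 .0135 18 -16
```

```text
clock: 9.03
tool_pos: [0.5514, 0.2048, 0.0105]
force: [-1.3, 0.7, 9.7]
clock: 9.87
tool_pos: [0.5514, 0.2048, 0.0105]
force: [-0.6, 1.7, 9.5]
clock: 10.7
tool_pos: [0.5514, 0.2048, 0.0105]
force: [-1.3, 0.3, 9.3]
clock: 11.53
tool_pos: [0.5514, 0.2048, 0.0105]
force: [-0.6, 1.2, 9.1]
clock: 12.2
tool_pos: [0.5508, 0.2045, 0.0157]
orientation: [0.022, 0.978, -0.137, 0.153]
force: [-1.6, 1.8, 2.9]
finger_gap: -0.0
finger_force: 1.4
12.2 j [ 0.5999  0.3302 -0.9672  1.2836 -0.2477 -0.5582] pos [0.5508 0.2045 0.0157] F [-1.6149  1.7897  2.9368]
shift(old axes) [ 0.0099 -0.0012  0.0148] shift(new axes) [ 0.0098 -0.0012  0.0148] turn [-0.0001  0.0024  0.0007]
up 10mm in new axes [ 0.0155  0.     -0.0476]
```

```bash
for i in 1 2 3 4 5; do python3 -m creep '[[0.0012,0,-0.0036,0,0,0],[0.0012,0,-0.0036,0,0,0],[0.0012,0,-0.0036,0,0,0],[0.0012,0,-0.0036,0,0,0],[0.0012,0,-0.0036,0,0,0],[0.0012,0,-0.0036,0,0,0],[0.0012,0,-0.0036,0,0,0],[0.0012,0,-0.0036,0,0,0],[0.0012,0,-0.0036,0,0,0],[0.0012,0,-0.0036,0,0,0]]' | sed -n '1,2p;4p'; done;python3 g.py .52 .215 .14 18 -16
```

```text
clock: 13.03
tool_pos: [0.5512, 0.2044, 0.0237]
force: [-3.1, 0.1, 3.8]
clock: 13.87
tool_pos: [0.5516, 0.2044, 0.0314]
force: [-0.2, -0.9, 5.1]
clock: 14.7
tool_pos: [0.5514, 0.2044, 0.0388]
force: [0.7, -0.7, -0.1]
clock: 15.53
tool_pos: [0.5515, 0.2044, 0.0464]
force: [-0.2, 0.6, 0.7]
clock: 16.37
tool_pos: [0.5516, 0.2044, 0.054]
force: [-0.5, 0.6, -0.2]
16.3667 j [ 0.7513  0.2819 -0.8745  0.8317 -0.3629 -0.2352] pos [0.5516 0.2044 0.054 ] F [-0.5133  0.6407 -0.2129]
shift(old axes) [-0.0268 -0.0075 -0.4603] shift(new axes) [-0.0254 -0.0074 -0.4604] turn [-0.0001  0.002   0.0004]
up 10mm in new axes [ 0.0155  0.     -0.0476]
```

Force is gone and the fingers are clear of the pedal. Backing off along the tool axis.

```bash
python3 -m creep '[[-0.005,0,-0.09,0,0,0],[-0.005,0,-0.09,0,0,0],[-0.005,0,-0.09,0,0,0],[-0.005,0,-0.09,0,0,0],[-0.005,0,-0.09,0,0,0],[-0.005,0,-0.09,0,0,0],[0,0,0,0,0,0],[0,0,0,0,0,0],[0,0,0,0,0,0],[0,0,0,0,0,0]]'
python3 - <<'E'
from station import arm
import cv2
d=arm.read_camera('side')
cv2.imwrite('pics/w6.png',d['color'][:,:,::-1])
E
```

```text
clock: 17.2
tool_pos: [0.5141, 0.2145, 0.1541]
orientation: [0.022, 0.978, -0.137, 0.153]
force: [-0.6, 0.7, 0.1]
finger_gap: 0.0003
finger_force: 0.0
```

View pics/w6.png

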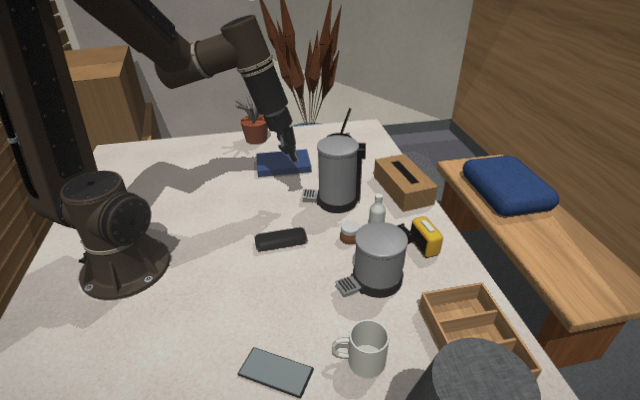

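Both lids are shut, nothing has moved, and the gripper (288,155) is clear.

```bash
python3 -c "
from station import arm
print(arm.job_done())"
```

```text
the job is handed in; nothing more can be done
None
```

I pressed the taller bin's pedal to its stop, held the lid open for about 3.4 s, and eased it shut at roughly 9 mm/s; the last picture shows both lids shut, nothing visibly moved and the arm clear, and the job is handed in with no verdict returned.

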